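# Turn over the top tumbler and stand it between soap and jar

## Robot

A 6-joint arm with a two-finger parallel gripper is mounted at the origin on the work surface. World frame = base frame: x ahead of the robot, y to its left, z up, the work surface at z = 0. Lengths are in m, angles in degrees, forces in N, time in s.
With the tool pointing down it reaches from about 0.4 to 0.825 m from the base axis. Payload 7 kg.
Tool frame: the origin (TCP) lies midway between the tips of the shut fingers; the grasp point (between the pads) lies ctrl.grasp_offset behind it (ctrl.grasp_offset is the distance from the TCP to the grasp point, in m); z points along the fingers, y is the line along which they close (so a half turn about z gives the same grasp; the last joint's range is limited). The gripper opens to 88 mm and grips with 3 to 60 N. Pads are 19 mm wide; open, the fingers measure 130 mm over their backs; the gripper's body (78 mm by 193 mm) begins 47 mm behind the grasp point.
Start: joints at [79.991, 20.546, 0.682, 0, -70.136, -16.507], TCP at [0.301, 0.604, 0.227] pointing down, gripper open.
Joint ranges: [-176.03, 176.03], [-82.01, 121.73], [-58.28, 71.71], [-173.87, 95.51], [-174.79, -0.11], [-173.66, 173.66]. Speed limits (degrees/s): [136.94, 136.94, 172.46, 180, 180, 180].

## Interface

Orientations are given as [roll, pitch, yaw] about the fixed x, y, z axes, in that order (R = Rz(yaw) Ry(pitch) Rx(roll)).
In Python, from plant import ctrl gives the robot as it stands. The module is installed in compiled form; this text tells all that it offers.
- The arm moves only by the tool send_rows, never from a script. Its argument "increments" is a list that holds one entry, the list of rows, each a list of 4 numbers: the shift along the world's x, y, z normalised to -1 to 1, where 1 is 0.2 m, then the turn about the world's z normalised to -1 to 1, where 1 is 1.5 rad. In form: [[[x, y, z, roll], ...]]. A call has 1 to 12 rows; each row is the pose to reach, as a shift and turn from the pose commanded when the call began; what a row does not reach only later rows make up. A row lasts 1/8 s, in which the tool goes at most 62.5 mm and 10.7 degrees, less where a joint would pass 70% of its speed; a pose out of reach is approached as far as the arm can. A call with a number of a shift or a turn outside -1 to 1 is refused whole. A call with a gripper value outside its range is refused whole. "jaw" is the opening, from 0 (shut) to 1 (fully open), set as the call begins (left out, the last holds). The fingers move at their own pace and stop on an object; the grip force is fixed at half the most. Time passes only in rows, so rows that repeat a pose let the fingers close. It gives the time, the measured TCP pose, the force, the opening and the grip force at its end, in the units of the state.
- ctrl.get_obs(): the state, without advancing time (a new reading comes with each control period).
- ctrl.snapshot(name): name is "side" or "top" or "wrist"; returns the picture (420x560x3 uint8, red, green, blue); there is no depth.
- ctrl.calibration(name): a dict with "mtx" (3x3 intrinsics, pixels), "eye" and "attitude" of the camera in the world. Camera axes: x right, y up, looking along -z (the intrinsics and any distortion apply to the point x, -y, -z); pixel columns grow to the right and rows downward; lengths in m; the calibration is good to about 2 mm. The wrist camera is an equidistant fisheye: a pixel r from the principal point sees the ray r / f radians off the axis. A picture is of the moment at which its call begins: read the wrist's pose just before it. calibration takes no time and is no camera call; for the wrist camera it gives the pose at the moment of the call.
- ctrl.close_job(): hands the job in; it is judged then, once.
Trained networks look in the newest picture that a camera, given by its name, has taken for a name from the list of things; names that differ only in an ending like _2 or _b are one class to them, and where a whole thing is asked for, a point or a joint stands for the part that bears it (a point fixed in the world has none). Each returns a list of dicts, best first, with "conf" (0 to 1); they miss things now and then, are a little off and sometimes report something else, mostly with a low value. They report only what shows in the picture. A call takes as long as a camera call. They do not tell look-alikes from the thing itself.
- ctrl.trace(thing, camera): "mask" (420x560 bool, what is visible of it) and "bbox" ([left, top, right, bottom] in pixels, round what is visible of it).
- ctrl.spot_point(thing, camera): "pixel" ([row, column] in pixels: a listed point, or the origin of a listed thing).
The state is a dict: "clock": time; "joint_pos": joint angles; "qvel": joint speeds; "tau": joint torques, N m; "tool_pos": TCP position; "orientation": TCP orientation; "force": force on the tool from outside, world axes, zero at the start; "moment": the same for the moment, N m; "opening": finger opening in m; "gripper_force": force on a finger pad.
Only numpy, scipy, OpenCV 4.12 (cv2) and the standard library are available. Lean on these libraries where they do the work, as an engineer would, in place of code of your own. Each camera call takes 0.05 s, during which the arm holds its last target. There are 200 camera calls.

## Task

The square tumblers are stacked upside down: lift the blue one off the top, lay it on its side on the grey mat and let go of it there, then take it again and stand it mouth up on the counter, midway between the soap dish and the jar, in line with them and with its sides square to the soap dish. Do not drop it, and leave the white tumbler, the soap dish, the jar and everything else on the counter where they are.

Things in the scene. Friction and masses are not known exactly. Their poses are not given: they have to be found in the camera images.
- top_tumbler: blue square tumbler, 64 x 64 x 100 mm tall, walls 4 mm, 0.14 kg; starts upside down on the white one. Origin at the centre of its mouth; z runs from mouth to foot (up at the start, must point down at the end); x, y square to its flat sides. Its last 6 mm (z 94 to 100) is a smaller foot, 51 mm square, on which it stands mouth up; floor inside at z 88. Pinch it across its 64 mm sides.
- top_tumbler_middle (a point): middle of the blue tumbler, on its axis, 50 mm from the rim and from the foot
- top_tumbler_foot (a point): centre of the blue tumbler's foot (100 mm from the mouth along its z)
- lower_tumbler: white tumbler of the same shape, loose, upside down on the counter under the blue one: its foot (6 mm high, 51 mm square) projects with 2.5 mm play all round into the blue one's mouth, so the blue rim rests 94 mm above the counter. Origin at the centre of its mouth, on the counter; z up.
- mat: grey square mat, fixed to the counter, 150 x 150 mm and 3 mm thick; origin at the centre of its underside, x and y along its edges
- soap_dish: white rectangular soap dish with a green bar of soap, loose, 120 mm (its x) by 80 mm (its y), 42 mm high with the soap; origin at the centre of its underside. The jar lies about 270 mm away along its y axis, on the + or the - side.
- jar: round terracotta jar with a wooden lid, loose, 76 mm diameter, 52 mm high; origin at the centre of its underside
- lotion: yellow lotion bottle, 64 mm diameter, 170 mm tall, bystander; origin at the centre of its underside
- mouthwash: green mouthwash bottle, 66 mm diameter, 190 mm tall, bystander; origin at the centre of its underside
- wrench: wrench, 170 mm long, lying flat beyond the tumblers, bystander; lies along its x
- brush: brush, 180 mm long, lying flat at the back, bystander; lies along its x
- aerator: small steel faucet aerator ring, 32 mm diameter, 14 mm high, bystander; origin at the centre of its underside
There are look-alikes about, which are no part of the job. What is meant by the mat is not orange, and is the larger of those in its own colour.

How it is judged (in metres and radians):
On the way, in this order (a step that is already met when the one before it is completed fails the run):
1. the blue tumbler is lifted clear off the white one (height (world z) of top_tumbler above 0.11 m and contact force between top_tumbler and lower_tumbler below 0.05 N and contact force between the fingers and top_tumbler above 0.5 N), for 0.1 s.
2. it lies at rest on its side on the mat (its middle over the mat) and is let go of (angle between top_tumbler's own z axis and vertical between 1.4 and 1.74 rad and height (world z) of top_tumbler_middle below 0.045 m and contact force between the fingers and top_tumbler below 0.05 N and linear speed of top_tumbler below 0.03 m/s and x of top_tumbler_middle in the frame of mat between -0.075 and 0.075 m and y of top_tumbler_middle in the frame of mat between -0.075 and 0.075 m), for 0.2 s.
At the end, for the whole second after the job is handed in: Blue tumbler at rest mouth up on its foot, let go of; its axis within 149 mm of the soap dish and of the jar (so midway within about 14 mm), within 14 mm of their line, square to the dish within 10 degrees. Dish and jar moved under 15 mm, white tumbler under 30 mm (angle between top_tumbler's own z axis and vertical above 3.05 rad and height (world z) of top_tumbler_foot below 0.004 m and horizontal distance between top_tumbler_middle and soap_dish below 0.149 m and horizontal distance between top_tumbler_middle and jar below 0.149 m and x of top_tumbler_middle in the frame of soap_dish between -0.014 and 0.014 m and (angle between the x axis of top_tumbler and the x axis of soap_dish, either way round below 0.175 rad or angle between the x axis of top_tumbler and the y axis of soap_dish, either way round below 0.175 rad) and linear speed of top_tumbler below 0.01 m/s and contact force between the fingers and top_tumbler below 0.05 N and distance of each of soap_dish, jar from where it was at the start of the episode below 0.015 m and distance of lower_tumbler from where it was at the start of the episode below 0.03 m); the robot touches nothing.
It fails at once if the blue tumbler is dropped (it falls freely faster than 0.7 m/s, about 25 mm) (contact force between the fingers and top_tumbler below 0.05 N and linear speed of top_tumbler above 0.7 m/s).
It fails at once if the soap dish or the jar is shifted more than 15 mm or tipped (distance of any of soap_dish, jar from where it was at the start of the episode above 0.015 m or angle between any of soap_dish, jar's own z axis and vertical above 0.25 rad).
It fails at once if the white tumbler is shifted more than 30 mm or tipped (distance of lower_tumbler from where it was at the start of the episode above 0.03 m or angle between lower_tumbler's own z axis and vertical above 0.25 rad).
It fails at once if a bottle is shifted more than 30 mm or tipped (distance of any of lotion, mouthwash from where it was at the start of the episode above 0.03 m or angle between any of lotion, mouthwash's own z axis and vertical above 0.25 rad).
It fails at once if the wrench, brush or aerator is shifted more than 30 mm (distance of any of wrench, brush, aerator from where it was at the start of the episode above 0.03 m).
It also fails if it takes over 61 s, if anything falls off the work surface, if the arm or the gripper's body presses on something with over 40 N, if the wrist force passes 120 N, or if a joint passes its speed limit or range.

## Working session

There is one attempt and no reset: what is moved stays moved. The work goes in short steps, Python scripts to look and compute and a tool call to move; the robot and the scene stay as the last step left them, time stands still between calls to the robot, and variables do not carry over. Pictures are saved under pics/ and viewed, at most 10 in all, crops included, and the job is handed in when it is done.

Besides the shell and the picture viewer there is one more tool, called after "Emit:" as a command line: name --argument value ..., lists and objects as JSON in quotes. send_rows: Moves the arm, as the interface text tells. Its arguments: {"type":"object","properties":{"increments":{"type":"array"},"jaw":{"type":"number"}},"required":["increments"]}

```bash
mkdir -p pics
cat > h.py <<'E'
import numpy as np, cv2
from plant import ctrl
def snap(c,name=None):
    im=ctrl.snapshot(c)
    if name: cv2.imwrite(f'pics/{name}.png',im[:,:,::-1])
    return im
def ray(cal,px,cam='top'): # px=(row,col)
    K=np.array(cal['mtx']); 
    u=(px[1]-K[0,2])/K[0,0]; v=(px[0]-K[1,2])/K[1,1]
    if cam=='wrist':
        r=np.hypot(u,v); s=np.sin(r)/max(r,1e-9); d=np.array([u*s,-v*s,-np.cos(r)])
    else: d=np.array([u,-v,-1.])
    A=np.array(cal['attitude'])
    return np.array(cal['eye']),A@d
def at(cal,px,z,cam='top'):
    e,d=ray(cal,px,cam); return e+d*(z-e[2])/d[2]
E
python3 - <<'E'
from h import *
print(ctrl.get_obs(), ctrl.grasp_offset)
for c in ['top','side']:
    cal=ctrl.calibration(c); print(c,cal); snap(c,c+'0')
    for t in ['top_tumbler','lower_tumbler','mat','soap_dish','jar','lotion','mouthwash','wrench','brush','aerator']:
        for r in ctrl.trace(t,c)[:3]: print(t,round(r['conf'],2),r['bbox'])
E
```

```text
{'clock': 0.0, 'joint_pos': array([ 7.99884150e+01,  2.05898887e+01,  6.33626593e-01, -1.94750150e-02,
       -7.01343753e+01, -1.65075024e+01]), 'qvel': array([ 0.0434173 , -0.03584205, -0.03864585,  0.04138127, -0.03546355,
        0.06124732]), 'tau': array([ 2.61191781e-05, -5.82717204e+01,  2.93038023e+01,  6.99697495e+00,
        6.69153917e-03, -1.56133833e-04]), 'tool_pos': array([0.30118927, 0.60354008, 0.22564104]), 'orientation': array([ 1.79907896e+02, -8.20297759e-03, -2.65257132e+01]), 'force': array([ 0.2626043 ,  0.06238959, -0.12817199]), 'moment': array([-0.01470538,  0.06911938,  0.00619548]), 'gripper_force': 0.0, 'opening': 0.08761345846708214} 0.0188
top {'mtx': array([[390.36910295,   0.        , 273.62404534],
       [  0.        , 390.36910295, 208.55802901],
       [  0.        ,   0.        ,   1.        ]]), 'eye': array([ 0.50043017, -0.06584878,  1.20715458]), 'attitude': array([  2.73645357,   1.57162796, -89.94885884])}
top_tumbler 0.73 [144.3, 207.8, 182.0, 239.9]
lower_tumbler 0.63 [175.1, 210.9, 193.5, 234.7]
mat 0.91 [233.2, 246.0, 269.9, 285.4]
ma
[... 652 characters left out ...]
_tumbler 0.8 [241.9, 111.6, 275.9, 158.7]
lower_tumbler 0.97 [245.3, 149.6, 274.2, 181.8]
lower_tumbler 0.72 [236.8, 117.4, 272.7, 159.1]
mat 0.97 [199.3, 210.8, 238.9, 249.5]
mat 0.89 [172.5, 137.7, 226.9, 176.7]
mat 0.7 [259.2, 197.2, 322.3, 247.6]
soap_dish 0.64 [259.5, 358.1, 321.8, 401.7]
jar 0.68 [241.1, 114.1, 272.0, 158.9]
jar 0.56 [295.6, 258.9, 326.7, 294.7]
jar 0.47 [260.3, 357.9, 320.2, 402.9]
lotion 0.55 [352.6, 191.6, 377.6, 244.8]
lotion 0.46 [240.8, 115.0, 269.5, 159.6]
mouthwash 0.74 [293.4, 147.5, 332.1, 180.7]
mouthwash 0.58 [329.9, 136.4, 355.5, 196.2]
wrench 0.7 [293.3, 148.6, 335.7, 182.6]
brush 0.86 [338.6, 279.4, 406.9, 296.3]
aerator 0.32 [336.7, 276.8, 405.8, 295.3]
```

View pics/top0.png

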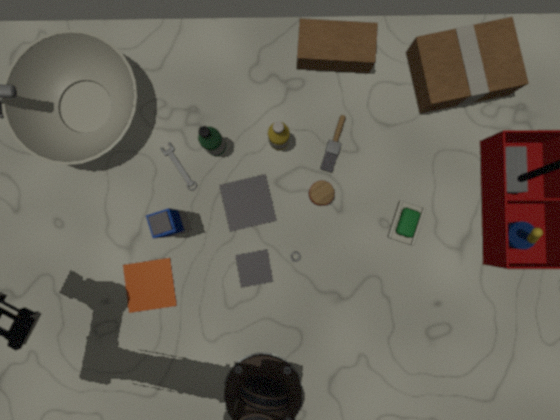

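View pics/side0.png

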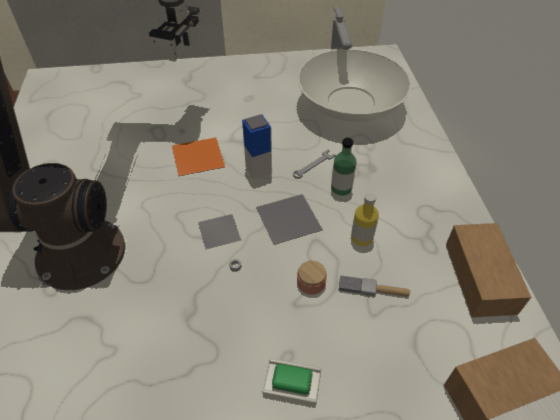

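Top picture: blue tumbler at about (164,223). There are three mats: orange (150,286), small grey (254,268) and large grey (248,203). The large grey one fits, being "not orange, larger of its colour". The jar is at (321,193), the dish at (406,223), the aerator at (296,256), the wrench at (180,165), the mouthwash at (210,138) and the lotion at (279,133).

Run:
```python
s=open('h.py').read()
s=s.replace("import numpy as np, cv2","import numpy as np, cv2\nfrom scipy.spatial.transform import Rotation as R")
s=s.replace("A=np.array(cal['attitude'])","A=R.from_euler('xyz',cal['attitude'],degrees=True).as_matrix()")
s+='''
def proj(cal,P):
    A=R.from_euler('xyz',cal['attitude'],degrees=True).as_matrix()
    d=(np.atleast_2d(P)-np.array(cal['eye']))@A
    K=np.array(cal['mtx']); return np.c_[K[0,2]+K[0,0]*d[:,0]/-d[:,2],K[1,2]+K[1,1]*-d[:,1]/-d[:,2]]
def rect(mask,cal,z,cam='top'):
    c=max(cv2.findContours(mask.astype('uint8'),0,2)[0],key=cv2.contourArea)[:,0]
    w=np.array([at(cal,(p[1],p[0]),z,cam)[:2] for p in c],'float32')
    return cv2.minAreaRect(w*1000)
'''
open('h.py','w').write(s)
from h import *
im=snap('top','top1'); cal=ctrl.calibration('top')
zs=dict(mat=.003,soap_dish=.025,jar=.052,top_tumbler=.194,lotion=.1,mouthwash=.1,wrench=.005,brush=.01,aerator=.014)
for t,z in zs.items():
    for r in ctrl.trace(t,'top')[:4]: print(t,round(r['conf'],2),np.round(r['bbox']),[np.round(v,1) for v in rect(r['mask'],cal,z)])
for t in ['top_tumbler_foot','top_tumbler','soap_dish','jar','mat','lower_tumbler']:
    z={'top_tumbler_foot':.194,'top_tumbler':.094}.get(t,0)
    for r in ctrl.spot_point(t,'top')[:2]: print(t,round(r['conf'],2),r['pixel'],np.round(at(cal,r['pixel'],z),4))
sc=snap('side'); cs=ctrl.calibration('side')
for t in ['top_tumbler_foot','top_tumbler','soap_dish','jar']:
    z={'top_tumbler_foot':.194,'top_tumbler':.094}.get(t,0)
    for r in ctrl.spot_point(t,'side')[:2]: print('side',t,round(r['conf'],2),r['pixel'],np.round(at(cs,r['pixel'],z),4))
c=im[165:295,115:285]; cv2.imwrite('pics/crop1.png',cv2.resize(c,None,fx=4.5,fy=4.5,interpolation=2)[:,:,::-1])
```

```text
mat 0.92 [238. 248. 272. 286.] [array([376. ,  28.9]), array([101.8, 101.3]), np.float64(10.0)]
mat 0.89 [121. 260. 177. 312.] [array([322.8, 350.5]), array([150.2, 153. ]), np.float64(8.8)]
mat 0.77 [219. 177. 280. 231.] [array([576.9,  49.9]), array([150.4, 149.3]), np.float64(12.0)]
soap_dish 0.58 [389. 203. 423. 246.] [array([ 514.8, -428.7]), array([ 87.8, 120.1]), np.float64(72.6)]
jar 0.76 [306. 180. 336. 206.] [array([ 603.2, -174.3]), array([70.9, 74.3]), np.float64(89.8)]
top_tumbler 0.89 [146. 208. 183. 239.] [array([513.1, 247.7]), array([70.6, 90.5]), np.float64(14.0)]
lotion 0.68 [267. 120. 286. 150.] [array([764.4, -47.7]), array([63.1, 81.1]), np.float64(89.9)]
lotion 0.27 [320. 116. 348. 174.] [array([ 741.5, -208.1]), array([ 40.3, 168.8]), np.float64(73.0)]
mouthwash 0.84 [199. 124. 226. 156.] [array([748.8, 144.4]), array([99.1, 63.1]), np.float64(44.9)]
mouthwash 0.31 [146. 208. 180. 238.] [array([513.6, 276.7]), array([77. , 95.4]), np.float64(17.0)]
wrench 0.72 [389. 198. 427. 246.] [array([ 515.6, -434.9]), array([ 90.6, 126. ]), np.float64(70.9)]
wrench 0.63 
[... 285 characters left out ...]
094 0.2081 0.194 ]
top_tumbler 0.92 [222.5, 167.4] [0.5137 0.2699 0.094 ]
soap_dish 0.91 [220.7, 407.1] [ 0.5207 -0.4418  0.    ]
jar 0.61 [193.4, 320.0] [ 0.605  -0.1761  0.    ]
mat 0.86 [286.5, 145.8] [0.3168 0.3629 0.    ]
mat 0.73 [266.6, 253.6] [0.3792 0.0289 0.    ]
lower_tumbler 0.57 [226.9, 178.1] [0.5011 0.2646 0.    ]
side top_tumbler_foot 0.96 [119.9, 257.0] [0.5167 0.2616 0.194 ]
side top_tumbler_foot 0.34 [236.9, 363.0] [ 0.7151 -0.1955  0.194 ]
side top_tumbler 0.62 [149.1, 257.2] [0.5122 0.2498 0.094 ]
side soap_dish 0.62 [381.3, 291.9] [ 0.5177 -0.4322  0.    ]
side soap_dish 0.21 [264.7, 234.4] [ 0.412  -0.0967  0.    ]
side jar 0.66 [280.5, 310.0] [ 0.6042 -0.1733  0.    ]
```

View pics/crop1.png

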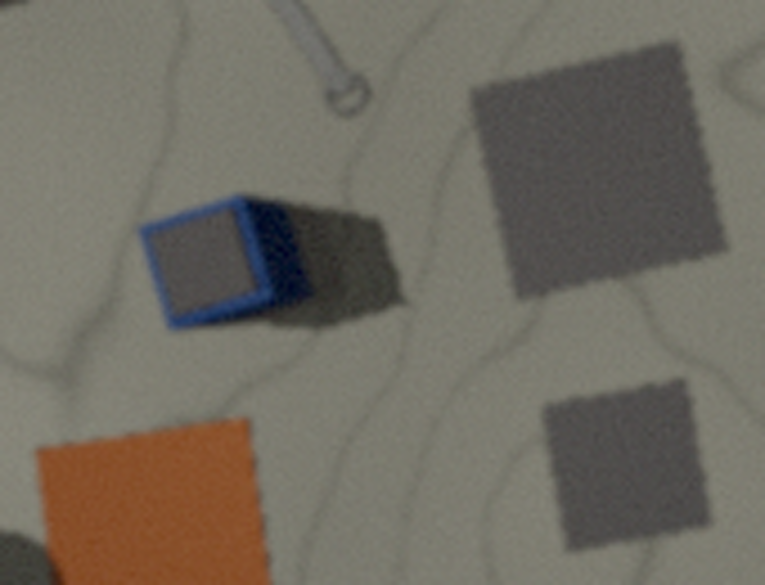

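The crop shows the blue tumbler's foot face with its centre at about (161,223), yawed about 18°. The large grey mat is at (248,203), which is world (0.577, 0.050). Now moving to the tumbler.

Emit:
send_rows --increments '[[[1.0,-1.0,0,0.518],[1.0,-1.0,0,0.518],[1.0,-1.0,0,0.518],[1.0,-1.0,0,0.518],[1.0,-1.0,0,0.518],[1.0,-1.0,0,0.518]]]' --jaw 1

```text
clock: 2.9
tool_pos: [0.5031, 0.4018, 0.2266]
orientation: [180.0, -0.0, 17.8]
force: [-0.1, -0.9, 0.5]
opening: 0.0875
gripper_force: 0.0
```

Emit:
send_rows --increments '[[[0.075,-0.6,0,0],[0.075,-0.715,0,0],[0.075,-0.715,0,0],[0.075,-0.715,0,0]]]'

```text
clock: 3.4
tool_pos: [0.5164, 0.2606, 0.2271]
orientation: [-180.0, -0.1, 17.9]
force: [-0.9, 0.4, -0.1]
opening: 0.0877
gripper_force: 0.0
```

Run:
```python
from h import *
o=ctrl.get_obs(); print(o['clock'],o['tool_pos'],o['orientation'],o['joint_pos'])
cal=ctrl.calibration('wrist'); im=snap('wrist','w1'); print(cal)
for t,z in [('top_tumbler_foot',.194),('top_tumbler',.094)]:
    for r in ctrl.spot_point(t,'wrist')[:1]: print(t,r['conf'],r['pixel'],at(cal,r['pixel'],z,'wrist'))
for r in ctrl.trace('top_tumbler','wrist')[:1]: print(r['conf'],r['bbox'],rect(r['mask'],cal,.19,'wrist'))
```

```text
3.4 [0.51638754 0.26057263 0.22709741] [-1.79970233e+02 -5.00407494e-02  1.79238817e+01] [ 4.61399950e+01  1.14543280e+01 -1.18317325e+01 -2.79981140e-03
 -6.66557713e+01  6.17850078e+01]
{'mtx': array([[325.1922621 ,   0.        , 285.04146366],
       [  0.        , 325.1922621 , 210.89294461],
       [  0.        ,   0.        ,   1.        ]]), 'eye': array([0.59315024, 0.28549122, 0.38454308]), 'attitude': array([-1.71017703e+01,  1.31661321e-02, -7.21050915e+01])}
top_tumbler 0.56 [207.6, 284.1] [0.51084756 0.25990838 0.094     ]
0.85 [232.5, 171.5, 330.1, 287.5] ((521.6494750976562, 264.1087951660156), (79.05783081054688, 63.52519989013672), 17.867977142333984)
```

View pics/w1.png

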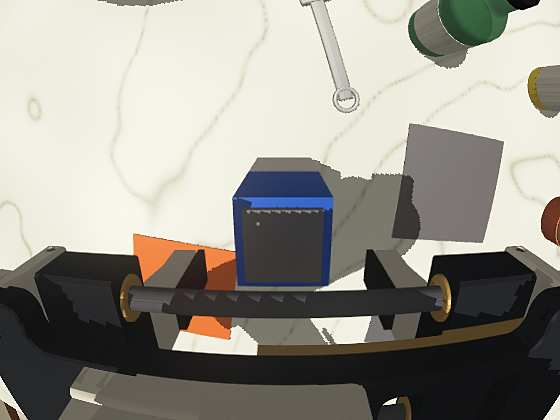

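Run:
```python
from h import *
cal=ctrl.calibration('wrist')
P=np.array([at(cal,(r,c),.188,'wrist')[:2] for r,c in [(197,233),(197,331),(287,330),(287,235)]])
Q=np.array([at(cal,(r,c),.194,'wrist')[:2] for r,c in [(209,244),(209,325),(283,322),(283,246)]])
print(P.round(4),P.mean(0),Q.mean(0), np.linalg.norm(np.diff(P,axis=0),axis=1),np.linalg.norm(np.diff(Q,axis=0),axis=1))
```

```text
[[0.5342 0.3026]
 [0.5532 0.2442]
 [0.4925 0.2217]
 [0.4719 0.2848]] [0.51295071 0.26334743] [0.51375084 0.26219143] [0.0614414  0.0647334  0.06634136] [0.049637   0.05181913 0.05097651]
```

Emit:
send_rows --increments '[[[-0.01,0.005,-0.2,0],[-0.01,0.005,-0.385,0],[-0.01,0.005,-0.385,0]]]'

```text
clock: 3.98
tool_pos: [0.5127, 0.2617, 0.1468]
orientation: [179.9, 0.3, 18.1]
force: [-0.4, -0.2, 0.5]
opening: 0.0877
gripper_force: 0.0
```

Emit:
send_rows --increments '[[[0,0,0,0],[0,0,0,0],[0,0,0,0],[0,0,0,0],[0,0,0,0]]]' --jaw 0.65

```text
clock: 4.6
tool_pos: [0.515, 0.2623, 0.1508]
orientation: [-180.0, -0.1, 18.0]
force: [-1.0, -1.7, 5.7]
opening: 0.0637
gripper_force: 30.0
```

Emit:
send_rows --increments '[[[0,0,0.1,0],[0,0,0.2,0],[0,0,0.3,0],[0,0,0.3,0],[0,0,0.3,0],[0,-0.25,0.3,0],[0,-0.5,0.3,0],[0,-0.75,0.3,0],[0,-1,0.3,0],[0,-1,0.3,0]]]'

```text
clock: 5.85
tool_pos: [0.5133, 0.059, 0.2085]
orientation: [180.0, 0.1, 17.8]
force: [-0.2, 0.7, -0.8]
opening: 0.0637
gripper_force: 30.0
```

Run:
```python
from h import *
o=ctrl.get_obs(); print(o['clock'],o['tool_pos'],o['force'])
a=snap('side'); b=snap('top')
c=np.hstack([cv2.resize(a[80:280,150:400],None,fx=1.6,fy=1.6),cv2.resize(b[100:300,100:350],None,fx=1.6,fy=1.6)])
cv2.imwrite('pics/l1.png',c[:,:,::-1])
```

```text
5.85 [0.51327017 0.05902986 0.20848494] [-0.15373419  0.6889733  -0.77112611]
```

View pics/l1.png

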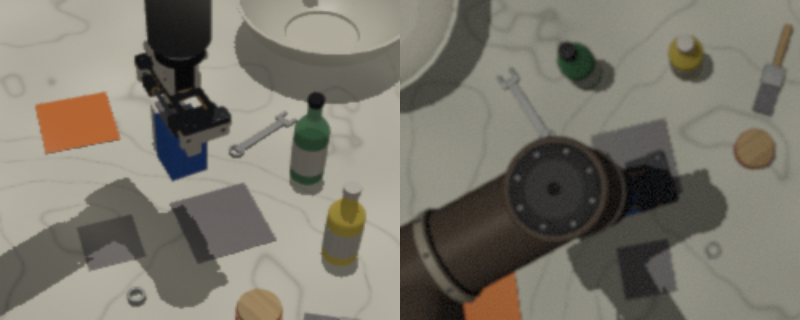

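Emit:
send_rows --increments '[[[0,-0.165,-0.2,0],[0,-0.165,-0.4,0],[0,-0.165,-0.6,0],[0,-0.165,-0.7,0],[0,-0.165,-0.735,0],[0,-0.165,-0.745,0],[0,-0.165,-0.755,0]]]'

```text
clock: 6.82
tool_pos: [0.5151, 0.0295, 0.0597]
orientation: [180.0, -0.1, 18.1]
force: [-6.1, 1.3, 18.0]
opening: 0.0639
gripper_force: 30.0
```

Emit:
send_rows --increments '[[[0.032,0.01,0.012,0],[0.064,0.021,0.022,0],[0.098,0.032,0.028,0],[0.131,0.043,0.032,0],[0.131,0.043,0.032,0]]]'

```text
clock: 7.45
tool_pos: [0.5411, 0.0377, 0.0649]
orientation: [180.0, -0.0, 18.0]
force: [-0.3, -0.4, -0.7]
opening: 0.0639
gripper_force: 30.0
```

Run:
```python
from h import *
o=ctrl.get_obs(); print(o['clock'],o['tool_pos'],o['force'],o['moment'])
a=snap('side'); b=snap('wrist')
c=np.hstack([cv2.resize(a[120:280,150:300],(450,480)),cv2.resize(b[150:420,180:380],(350,480))])
cv2.imwrite('pics/l2.png',c[:,:,::-1])
```

```text
7.45 [0.54111716 0.03771402 0.0648584 ] [-0.25666235 -0.38759848 -0.70395224] [-0.07303314  0.02292853  0.00778637]
```

View pics/l2.png

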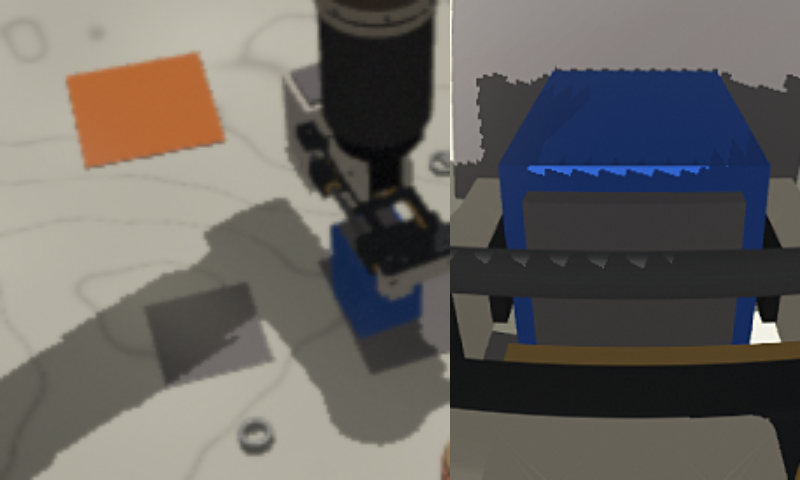

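The forces are near zero and the tumbler still looks upright. It slid instead of pivoting, so the grip is stiff. Next I'll test whether the jaw set near 64 mm grips more lightly, hovering only 5 mm above the mat.

Emit:
send_rows --increments '[[[0.0,0,0,0],[0,0,0,0]]]' --jaw 0.72

```text
clock: 7.8
tool_pos: [0.5404, 0.0375, 0.0649]
orientation: [-180.0, 0.0, 18.0]
force: [-0.1, 0.0, -1.3]
opening: 0.0639
gripper_force: 30.0
```

Emit:
send_rows --increments '[[[0.0,0,0,0],[0,0,0,0]]]' --jaw 0.725

```text
clock: 8.05
tool_pos: [0.5405, 0.0376, 0.065]
orientation: [-180.0, -0.0, 18.0]
force: [0.8, -0.2, -1.0]
opening: 0.0637
gripper_force: 23.8
```

Emit:
send_rows --increments '[[[0.0,0,0,0],[0,0,0,0]]]' --jaw 0.7265

```text
clock: 8.3
tool_pos: [0.5405, 0.0376, 0.065]
orientation: [-180.0, 0.0, 18.0]
force: [-0.0, -0.5, -1.8]
opening: 0.0635
gripper_force: 17.5
```

Emit:
send_rows --increments '[[[0.0,0,0,0],[0,0,0,0]]]' --jaw 0.728

```text
clock: 8.55
tool_pos: [0.5405, 0.0376, 0.0649]
orientation: [180.0, 0.0, 18.0]
force: [0.3, 0.2, -1.2]
opening: 0.0639
gripper_force: 11.5
```

The grip force is linear in the jaw setting and reaches zero near 0.731. So a light, off-centre grip will let gravity swing the tumbler. I'll set it on the mat, regrip 20 mm off-axis, and lift.

Emit:
send_rows --increments '[[[0,0,-0.01,0],[0,0,-0.02,0],[0,0,-0.028,0],[0,0,-0.028,0]]]'

```text
clock: 9.05
tool_pos: [0.5406, 0.0374, 0.0596]
orientation: [180.0, 0.0, 18.0]
force: [-1.1, -1.0, 3.3]
opening: 0.064
gripper_force: 10.3
```

Emit:
send_rows --increments '[[[0,0,0,0],[0,0,0,0],[0,0,0,0],[-0.095,-0.031,-0.025,0],[-0.095,-0.031,-0.025,0]]]' --jaw 1

```text
clock: 9.68
tool_pos: [0.5202, 0.0309, 0.054]
orientation: [-180.0, 0.1, 18.0]
force: [-0.2, 0.2, 0.2]
opening: 0.0879
gripper_force: 0.0
```

Emit:
send_rows --increments '[[[0,0,0,0],[0,0,0,0],[0,0,0,0],[0,0,0,0]]]' --jaw 0.7288

```text
clock: 10.18
tool_pos: [0.5218, 0.0314, 0.0544]
orientation: [180.0, -0.0, 18.0]
force: [0.1, -0.5, 0.5]
opening: 0.064
gripper_force: 0.4
```

Emit:
send_rows --increments '[[[0,0,0,0],[0,0,0,0]]]' --jaw 0.728

```text
clock: 10.42
tool_pos: [0.5217, 0.0314, 0.0544]
orientation: [180.0, -0.0, 18.0]
force: [0.8, 0.2, -0.2]
opening: 0.0639
gripper_force: 10.6
```

Emit:
send_rows --increments '[[[0,0,0.05,0],[0,0,0.1,0],[0,0,0.15,0],[0,0,0.2,0],[0,0,0.2,0],[0,0,0.2,0]]]' --jaw 0.7292

```text
clock: 11.18
tool_pos: [0.5214, 0.0313, 0.0943]
orientation: [-180.0, 0.0, 18.0]
force: [0.3, -0.1, -1.0]
opening: 0.0645
gripper_force: 5.2
```

```bash
cat > look.py <<'E'
import sys
from h import *
o=ctrl.get_obs(); print(o['clock'],o['tool_pos'],o['force'],o['gripper_force'])
a=snap('side'); b=snap('wrist')
c=np.hstack([cv2.resize(a[120:280,150:300],(450,480)),cv2.resize(b[120:420,180:380],(320,480))])
cv2.imwrite(f'pics/{sys.argv[1]}.png',c[:,:,::-1])
E
python3 look.py l3
```

```text
11.175 [0.52136531 0.03133335 0.09427067] [ 0.34570995 -0.07904537 -0.99447935] 5.196286886930466
```

View pics/l3.png

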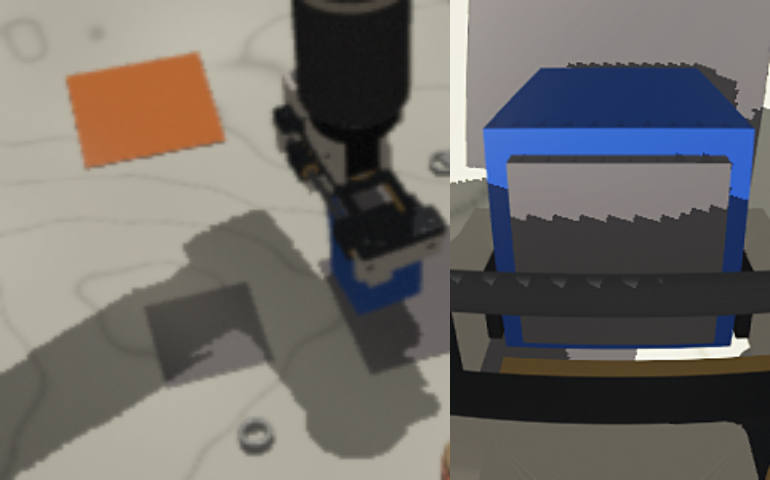

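Held off-axis, about 40 mm up, and not swinging yet. I'll lower it for safety and ease the grip further, tracking the tilt numerically.

Emit:
send_rows --increments '[[[0,0,-0.05,0],[0,0,-0.09,0],[0,0,-0.09,0]]]' --jaw 0.7296

```text
clock: 11.65
tool_pos: [0.5208, 0.031, 0.0751]
orientation: [180.0, 0.1, 18.0]
force: [-0.0, -0.3, -1.1]
opening: 0.0635
gripper_force: 3.5
```

```bash
cat > tilt.py <<'E'
from h import *
from h import cv2
def state():
    o=ctrl.get_obs()
    out=[]
    for c in ['wrist','side']:
        im=snap(c).astype(int); m=(im[:,:,2]>im[:,:,0]*1.6+15)&(im[:,:,2]>im[:,:,1]*1.4)
        if c=='wrist': m[:,:200]=0;m[:,370:]=0
        else: m[:, :100]=0; m[:,420:]=0; m[:100]=0
        n,l,s,_=cv2.connectedComponentsWithStats(m.astype('uint8'))
        k=1+s[1:,4].argmax() if n>1 else 0
        out.append(s[k].tolist())
    print(round(o['clock'],2),o['tool_pos'].round(4),o['force'].round(1),round(o['gripper_force'],1),out)
if __name__=='__main__': state()
E
python3 tilt.py
```

```text
11.65 [0.5208 0.031  0.0751] [-0.  -0.3 -1.1] 3.5 [[201, 162, 169, 128, 9678], [260, 204, 30, 25, 275]]
```

Emit:
send_rows --increments '[[[0,0,0,0],[0,0,0,0]]]' --jaw 0.7299

```text
clock: 12.0
tool_pos: [0.5217, 0.0314, 0.0766]
orientation: [-180.0, -0.0, 18.0]
force: [1.3, 0.3, -0.7]
opening: 0.0641
gripper_force: 2.3
```

```bash
python3 tilt.py
```

```text
12.0 [0.5217 0.0314 0.0766] [ 1.3  0.3 -0.7] 2.3 [[201, 162, 169, 128, 9665], [261, 203, 29, 26, 274]]
```

Emit:
send_rows --increments '[[[0,0,0,0],[0,0,0,0]]]' --jaw 0.7301

```text
clock: 12.35
tool_pos: [0.5217, 0.0314, 0.0766]
orientation: [180.0, -0.0, 18.0]
force: [-0.5, 0.6, -0.1]
opening: 0.064
gripper_force: 0.9
```

```bash
python3 tilt.py
```

```text
12.35 [0.5217 0.0314 0.0766] [-0.5  0.6 -0.1] 0.9 [[214, 174, 143, 116, 4110], [254, 199, 34, 32, 478]]
```

```bash
python3 look.py l4
```

```text
12.45 [0.52168342 0.03140925 0.07655405] [-0.12694055 -0.04039084  0.503805  ] 0.9404632629593834
```

View pics/l4.png

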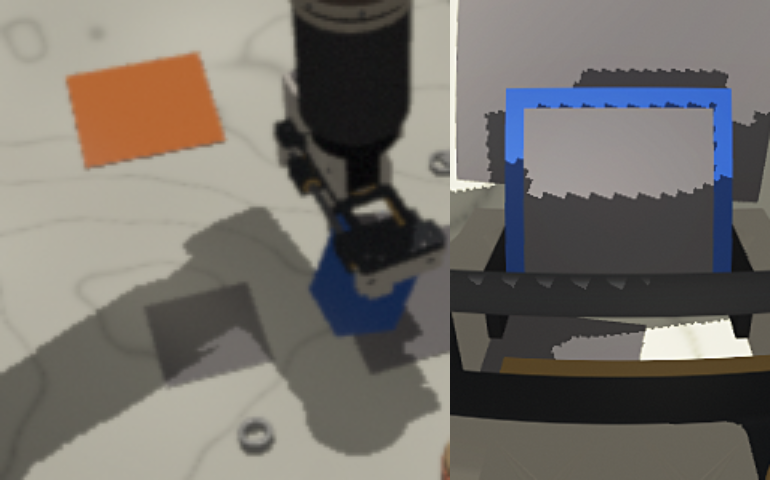

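The tumbler has swung to about 45° (foot away from the robot), with its rim edge on the mat. Now I'll lay it down along an arc.

Emit:
send_rows --increments '[[[0.036,0.012,-0.018,0],[0.071,0.023,-0.035,0],[0.105,0.034,-0.052,0],[0.138,0.045,-0.07,0],[0.167,0.054,-0.092,0],[0.195,0.063,-0.117,0],[0.233,0.076,-0.155,0],[0.271,0.088,-0.19,0]]]' --jaw 0.7299

```text
clock: 13.55
tool_pos: [0.5763, 0.0492, 0.0377]
orientation: [-180.0, 0.0, 18.0]
force: [1.7, 0.3, 0.5]
opening: 0.0637
gripper_force: 1.9
```

```bash
python3 look.py l5;python3 tilt.py
```

```text
13.55 [0.57625799 0.04915007 0.03771417] [1.72567614 0.25072089 0.45941483] 1.9066784345341148
13.65 [0.5758 0.049  0.037 ] [-1.1 -0.8 -1.5] 1.9 [[200, 180, 170, 111, 4459], [264, 195, 27, 35, 457]]
```

View pics/l5.png

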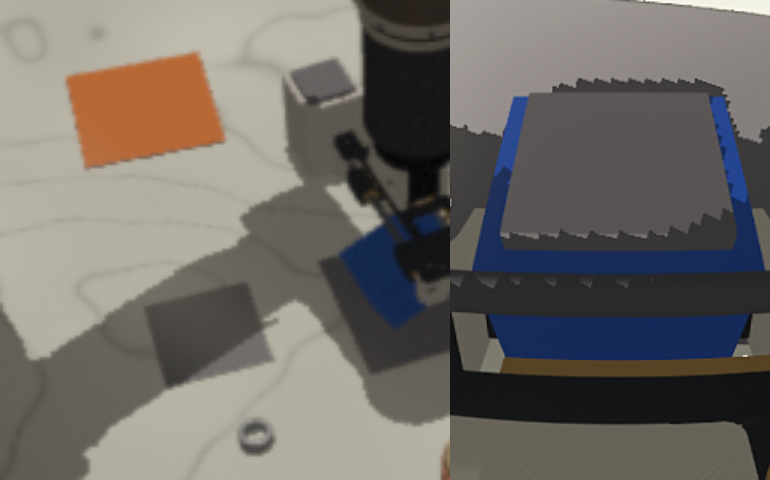

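The white tumbler is still in place. The blue one is roughly 70–90° over on the mat, with its foot pointing away. I'll ease it down and release.

Emit:
send_rows --increments '[[[0.01,0.003,-0.02,0],[0.02,0.006,-0.04,0],[0.02,0.006,-0.05,0]]]' --jaw 0.7303

```text
clock: 14.12
tool_pos: [0.5797, 0.0502, 0.0281]
orientation: [-180.0, 0.0, 18.0]
force: [0.7, -0.1, 0.8]
opening: 0.0637
gripper_force: 0.2
```

Emit:
send_rows --increments '[[[0,0,0,0],[0,0,0,0]]]' --jaw 0.74

```text
clock: 14.38
tool_pos: [0.5797, 0.0502, 0.0284]
orientation: [180.0, -0.0, 18.0]
force: [-0.2, 0.1, -0.4]
opening: 0.0649
gripper_force: 0.0
```

Emit:
send_rows --increments '[[[0,0,0,0],[0,0,0,0],[0,0,0.3,0],[0,0,0.6,0],[0,0,0.8,0],[-0.3,0,0.8,0],[-0.6,0,0.8,0],[-0.6,0,0.8,0]]]' --jaw 1

```text
clock: 15.38
tool_pos: [0.4561, 0.0495, 0.1888]
orientation: [-179.9, -0.0, 18.1]
force: [0.9, 0.5, 1.2]
opening: 0.0878
gripper_force: 0.0
```

Run:
```python
from h import *
o=ctrl.get_obs(); print(o['clock'],o['tool_pos'],o['force'],o['gripper_force'])
cs=ctrl.calibration('side');cw=ctrl.calibration('wrist'); ct=ctrl.calibration('top')
a=snap('side'); b=snap('wrist'); t=snap('top')
for n,cam,cal in [('side','side',cs),('wrist','wrist',cw),('top','top',ct)]:
    for r in ctrl.trace('top_tumbler',n)[:1]: print(n,r['conf'],r['bbox'],rect(r['mask'],cal,.067 if n!='side' else .03,cam))
for nme,z in [('top_tumbler_middle',.035),('top_tumbler_foot',.035),('top_tumbler',.035)]:
    for n,cal in [('side',cs),('wrist',cw)]:
        for r in ctrl.spot_point(nme,n)[:1]: print(nme,n,r['conf'],r['pixel'],at(cal,r['pixel'],z,n).round(4))
cv2.imwrite('pics/l6.png',np.vstack([np.hstack([cv2.resize(a[120:270,150:350],(400,300)),cv2.resize(t[140:260,140:300],(400,300))]),cv2.resize(b[0:300],(560,300))[:, :].copy() if 0 else np.pad(cv2.resize(b[0:300],(560,300)),((0,0),(0,240),(0,0)))])[:,:,::-1])
```

```text
15.375 [0.45611206 0.04945443 0.18883069] [0.91801256 0.50207774 1.23368787] 0.0
side 0.78 [275.5, 193.1, 312.9, 227.7] ((588.7571411132812, 53.55809020996094), (119.04651641845703, 113.01232147216797), 16.828516006469727)
wrist 0.86 [290.0, 13.3, 366.1, 124.1] ((583.4808349609375, 52.843345642089844), (97.39566040039062, 64.96046447753906), 18.36631202697754)
top 0.92 [228.7, 181.7, 259.3, 220.4] ((585.051513671875, 51.20528030395508), (101.83737182617188, 66.87765502929688), 18.749399185180664)
top_tumbler_middle side 0.95 [213.3, 289.3] [0.5793 0.0341 0.035 ]
top_tumbler_middle wrist 0.67 [71.3, 327.5] [0.5847 0.0495 0.035 ]
top_tumbler_foot side 0.61 [204.4, 307.9] [0.6373 0.0605 0.035 ]
top_tumbler_foot wrist 0.65 [25.0, 324.4] [0.628  0.0665 0.035 ]
top_tumbler side 0.74 [210.6, 273.9] [0.5373 0.05   0.035 ]
top_tumbler wrist 0.91 [121.6, 325.2] [0.5379 0.0362 0.035 ]
```

View pics/l6.png

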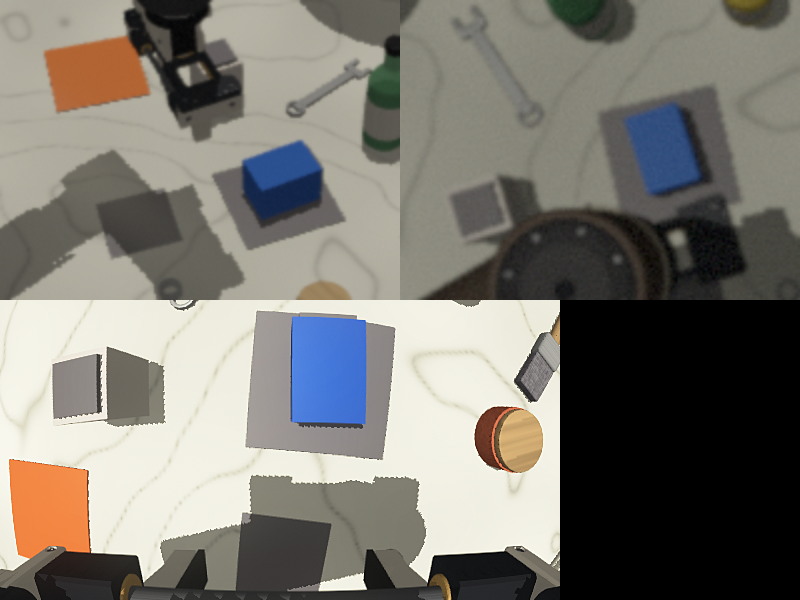

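The picture shows the blue tumbler lying flat on the grey mat with its foot away from the robot. Its centre is about (0.584, 0.052), yaw 18°, and the gripper is clear. Next I'll take it near the mouth, a little below its axis.

Emit:
send_rows --increments '[[[0.25,-0.02,0,0],[0.488,-0.037,0,0],[0.488,-0.037,-0.25,0],[0.488,-0.037,-0.5,0],[0.488,-0.037,-0.75,0],[0.488,-0.037,-0.88,0],[0.488,-0.037,-0.89,0],[0.488,-0.037,-0.89,0]]]' --jaw 1

```text
clock: 16.98
tool_pos: [0.5581, 0.043, 0.0111]
orientation: [180.0, -0.0, 18.0]
force: [0.1, 0.5, 0.3]
opening: 0.0874
gripper_force: 0.0
```

Emit:
send_rows --increments '[[[0,0,0,0],[0,0,0,0],[0,0,0,0],[0,0,0,0],[0,0,0,0]]]' --jaw 0.728

```text
clock: 17.6
tool_pos: [0.5575, 0.0429, 0.0106]
orientation: [-180.0, -0.0, 18.0]
force: [-1.7, 0.4, 3.2]
opening: 0.0641
gripper_force: 10.5
```

Emit:
send_rows --increments '[[[0,0,0,0],[0,0,0.05,0],[0,0,0.1,0],[0,0,0.1,0]]]' --jaw 0.7299

```text
clock: 18.1
tool_pos: [0.5579, 0.0429, 0.0315]
orientation: [-180.0, -0.1, 18.0]
force: [-0.9, -0.4, 1.2]
opening: 0.0642
gripper_force: 1.9
```

```bash
python3 tilt.py
```

```text
18.1 [0.5579 0.0429 0.0315] [-0.9 -0.4  1.2] 1.9 [[201, 112, 169, 179, 29870], [269, 202, 13, 23, 115]]
```

```bash
cat > ang.py <<'E'
from h import *
o=ctrl.get_obs(); p=o['tool_pos']; yaw=np.radians(o['orientation'][2])
d=np.array([np.cos(yaw),np.sin(yaw),0]); n=np.array([-d[1],d[0],0])
print(round(o['clock'],2),p.round(4),o['force'].round(1),round(o['gripper_force'],1))
for c in ['side','wrist']:
    cal=ctrl.calibration(c); snap(c)
    for t in ['top_tumbler','top_tumbler_middle','top_tumbler_foot']:
        r=ctrl.spot_point(t,c)[:1]
        if r:
            e,v=ray(cal,r[0]['pixel'],c); q=e+v*((p-e)@n)/(v@n) if c=='side' else None
            print(c,t,round(r[0]['conf'],2),np.round(r[0]['pixel']), '' if q is None else (round((q-p)@d*1000),round(q[2]*1000)))
E
python3 ang.py
```

```text
18.2 [0.5573 0.0427 0.0307] [-0.8  0.1  1.6] 1.9
side top_tumbler 0.87 [209. 275.] (-19, 55)
side top_tumbler_middle 0.9 [210. 290.] (29, 28)
wrist top_tumbler 0.58 [326. 284.] 
wrist top_tumbler_foot 0.8 [116. 285.]
```

Emit:
send_rows --increments '[[[0,0,0.03,0],[0,0,0.06,0],[0,0,0.09,0],[0,0,0.12,0],[0,0,0.145,0],[0,0,0.145,0]]]' --jaw 0.73

```text
clock: 19.35
tool_pos: [0.5577, 0.0429, 0.0601]
orientation: [180.0, -0.1, 18.0]
force: [-1.0, 0.4, 2.2]
opening: 0.0643
gripper_force: 1.4
```

```bash
python3 ang.py
```

```text
19.35 [0.5577 0.0429 0.0601] [-1.   0.4  2.2] 1.4
side top_tumbler_middle 0.6 [206. 287.] (18, 49)
side top_tumbler_foot 0.87 [208. 300.] (59, 22)
wrist top_tumbler 0.75 [325. 285.]
```

Emit:
send_rows --increments '[[[0,0,0.02,0],[0,0,0.04,0],[0,0,0.06,0],[0,0,0.06,0]]]' --jaw 0.7301

```text
clock: 20.25
tool_pos: [0.5577, 0.0429, 0.0719]
orientation: [180.0, -0.1, 18.0]
force: [0.3, -1.0, 1.4]
opening: 0.0644
gripper_force: 1.0
```

```bash
python3 ang.py
```

```text
20.25 [0.5577 0.0429 0.0719] [ 0.3 -1.   1.4] 1.0
side top_tumbler 0.71 [200. 279.] (-7, 88)
side top_tumbler_middle 0.93 [208. 285.] (11, 48)
side top_tumbler_foot 0.66 [213. 295.] (45, 9)
wrist top_tumbler 0.78 [320. 287.]
```

The tumbler is about 33° from upright. Its foot rests on the mat and it is slipping in the light grip. I'll move the pads over the foot while lowering slightly, so it comes upright without hanging.

Emit:
send_rows --increments '[[[0.035,0.011,-0.015,0],[0.07,0.023,-0.025,0],[0.105,0.034,-0.03,0],[0.14,0.045,-0.035,0],[0.175,0.057,-0.04,0],[0.175,0.057,-0.04,0]]]' --jaw 0.7301

```text
clock: 21.4
tool_pos: [0.5926, 0.0542, 0.0629]
orientation: [180.0, 0.0, 18.0]
force: [0.2, -0.2, -1.6]
opening: 0.064
gripper_force: 1.0
```

```bash
python3 ang.py
```

```text
21.4 [0.5926 0.0542 0.0629] [ 0.2 -0.2 -1.6] 1.0
side top_tumbler 0.67 [192. 290.] (-10, 103)
side top_tumbler_middle 0.62 [206. 288.] (-15, 50)
side top_tumbler_foot 0.72 [216. 294.] (3, -2)
wrist top_tumbler 0.92 [322. 285.] 
wrist top_tumbler_middle 0.71 [259. 286.]
```

Emit:
send_rows --increments '[[[0,0,0,0],[0,0,0,0]]]' --jaw 0.735

```text
clock: 22.05
tool_pos: [0.5925, 0.0542, 0.0636]
orientation: [180.0, -0.0, 18.0]
force: [-0.7, -0.2, 0.6]
opening: 0.0644
gripper_force: 0.0
```

Emit:
send_rows --increments '[[[0,0,0,0],[0,0,0,0],[0,0,0.2,0],[0,0,0.4,0],[0,0,0.6,0],[0,0,0.6,0]]]' --jaw 1

```text
clock: 22.8
tool_pos: [0.5944, 0.0547, 0.1872]
orientation: [180.0, -0.4, 18.0]
force: [-0.0, -0.4, -1.3]
opening: 0.0878
gripper_force: 0.0
```

```bash
python3 ang.py
python3 - <<'E'
from h import *
b=snap('wrist','w9');cal=ctrl.calibration('wrist')
for r in ctrl.trace('top_tumbler','wrist')[:2]: print(r['conf'],r['bbox'],rect(r['mask'],cal,.103,'wrist'))
for t,z in [('top_tumbler',.103),('top_tumbler_foot',.015)]:
    for r in ctrl.spot_point(t,'wrist')[:1]: print(t,r['conf'],r['pixel'],at(cal,r['pixel'],z,'wrist'))
cs=ctrl.calibration('side')
snap('side')
for r in ctrl.trace('top_tumbler','side')[:1]: print(r['conf'],r['bbox'],r['mask'].sum())
for t,z in [('top_tumbler',.103),('top_tumbler_foot',.003)]:
    for r in ctrl.spot_point(t,'side')[:1]: print(t,r['conf'],r['pixel'],at(cs,r['pixel'],z))
E
```

```text
22.8 [0.5944 0.0547 0.1872] [-0.  -0.4 -1.3] 0.0
side top_tumbler 0.78 [191. 293.] (-2, 103)
side top_tumbler_middle 0.62 [206. 294.] (1, 40)
side top_tumbler_foot 0.88 [215. 294.] (1, 2)
wrist top_tumbler 0.78 [215. 287.] 
wrist top_tumbler_middle 0.7 [200. 290.] 
wrist top_tumbler_foot 0.69 [187. 284.] 
0.75 [242.1, 158.1, 328.5, 249.6] ((603.4674682617188, 58.263492584228516), (76.50529479980469, 64.44856262207031), 17.6720027923584)
top_tumbler 0.82 [212.5, 287.3] [0.59861557 0.05449492 0.103     ]
top_tumbler_foot 0.84 [185.2, 285.6] [0.59971196 0.05602488 0.015     ]
0.68 [278.7, 182.5, 310.8, 225.4] 1009
top_tumbler 0.93 [193.8, 295.6] [0.5972697  0.04360515 0.103     ]
top_tumbler_foot 0.88 [216.4, 292.5] [0.59120846 0.04841732 0.003     ]
```

The tumbler now stands mouth up on the mat at about (0.598, 0.055). I'll regrip it firmly and carry it towards the goal.

Emit:
send_rows --increments '[[[0.025,0.005,-0.25,0],[0.025,0.005,-0.5,0],[0.025,0.005,-0.635,0],[0.025,0.005,-0.635,0]]]'

```text
clock: 24.1
tool_pos: [0.5959, 0.0546, 0.0543]
orientation: [180.0, 0.3, 18.0]
force: [0.3, 0.2, 0.4]
opening: 0.0873
gripper_force: 0.0
```

Emit:
send_rows --increments '[[[0,0,0,0],[0,0,0,0],[0,0,0,0],[0,0,0,0]]]' --jaw 0.7

```text
clock: 24.6
tool_pos: [0.5981, 0.0555, 0.0576]
orientation: [-180.0, -0.1, 18.0]
force: [-2.1, 1.0, 6.6]
opening: 0.0638
gripper_force: 30.0
```

Emit:
send_rows --increments '[[[0,0,0.1,0],[0,0,0.25,0],[0,0,0.45,0],[0,-0.1,0.55,0],[0,-0.3,0.55,0],[0,-0.55,0.55,0],[-0.1,-0.8,0.55,0],[-0.15,-0.95,0.55,0],[-0.2,-1,0.55,0],[-0.2,-1,0.55,0]]]'

```text
clock: 25.85
tool_pos: [0.5566, -0.1451, 0.1664]
orientation: [-180.0, 0.0, 17.9]
force: [0.5, 0.6, -0.7]
opening: 0.0635
gripper_force: 30.0
```

Emit:
send_rows --increments '[[[0,-0.2,0,-0.1],[0,-0.4,0,-0.2],[0,-0.6,0,-0.3],[0,-0.75,0,-0.419],[0,-0.79,0,-0.419],[0,-0.79,0,-0.419]]]'

```text
clock: 26.6
tool_pos: [0.5577, -0.3022, 0.1661]
orientation: [-180.0, 0.0, -17.9]
force: [-0.4, 0.8, -1.6]
opening: 0.0639
gripper_force: 30.0
```

Run:
```python
from h import *
o=ctrl.get_obs();print(o['clock'],o['tool_pos'],o['orientation'],o['gripper_force'])
for c in ['wrist','side','top']:
    cal=ctrl.calibration(c); im=snap(c,'f_'+c)
    for t,z in [('soap_dish',.02),('jar',.05)]:
        for r in ctrl.trace(t,c)[:2]: print(c,t,round(r['conf'],2),np.round(r['bbox']),[np.round(v,1) for v in rect(r['mask'],cal,z,c)])
        for r in ctrl.spot_point(t,c)[:1]: print(c,t,round(r['conf'],2),np.round(r['pixel']),at(cal,r['pixel'],0,c).round(4))
    if c!='top':
        p=o['tool_pos']; yaw=np.radians(o['orientation'][2]);d=np.array([np.cos(yaw),np.sin(yaw),0]);n=np.array([-d[1],d[0],0])
        for t in ['top_tumbler','top_tumbler_foot']:
            for r in ctrl.spot_point(t,c)[:1]:
                e,v=ray(cal,r['pixel'],c);q=e+v*((p-e)@n)/(v@n); print(c,t,round(r['conf'],2),r['pixel'],q.round(4))
```

```text
26.6 [ 0.55768012 -0.3022365   0.16605304] [-1.79990946e+02  2.07928525e-02 -1.78709628e+01] 29.997578859329224
wrist soap_dish 0.93 [374. 136. 459. 255.] [array([ 518.8, -431.3]), array([ 85.8, 120.8]), np.float64(71.4)]
wrist soap_dish 0.9 [193. 414.] [ 0.5158 -0.4348  0.    ]
wrist jar 0.91 [107. 148. 189. 238.] [array([ 607.9, -185.8]), array([72.2, 89.7]), np.float64(14.3)]
wrist jar 0.87 [188. 158.] [ 0.6061 -0.1743  0.    ]
wrist top_tumbler 0.61 [317.5, 288.7] [ 0.6115 -0.3196  0.29  ]
side soap_dish 0.59 [259. 358. 321. 405.] [array([ 516.1, -438.3]), array([ 88.8, 120.1]), np.float64(71.1)]
side soap_dish 0.92 [384. 291.] [ 0.5151 -0.4374  0.    ]
side jar 0.52 [318. 262. 326. 289.] [array([ 630.1, -197.1]), array([68.4, 17.3]), np.float64(73.4)]
side jar 0.45 [281. 311.] [ 0.6069 -0.1762  0.    ]
side top_tumbler 0.57 [280.1, 304.6] [ 0.5604 -0.3031  0.2095]
side top_tumbler_foot 0.51 [305.8, 302.8] [ 0.5602 -0.3031  0.1031]
top soap_dish 0.91 [387. 228. 417. 248.] [array([ 481.3, -421.5]), array([83.6, 48.6]), np.float64(71.0)]
top soap_dish 0.87 [222. 404.] [ 0.5155 -0.4308  0.    ]
```

Emit:
send_rows --increments '[[[0.01,-0.008,-0.12,-0.009],[0.01,-0.008,-0.24,-0.009],[0.01,-0.008,-0.36,-0.009],[0.01,-0.008,-0.46,-0.009],[0.01,-0.008,-0.51,-0.009],[0.01,-0.008,-0.53,-0.009],[0.01,-0.008,-0.545,-0.009],[0.01,-0.008,-0.555,-0.009],[0.01,-0.008,-0.56,-0.009]]]'

```text
clock: 28.68
tool_pos: [0.5595, -0.3045, 0.0547]
orientation: [-180.0, -0.0, -18.8]
force: [0.4, 1.2, -1.2]
opening: 0.0643
gripper_force: 30.0
```

Emit:
send_rows --increments '[[[0,0,-0.005,0],[0,0,-0.01,0],[0,0,-0.01,0]]]'

```text
clock: 29.05
tool_pos: [0.5597, -0.3045, 0.0546]
orientation: [180.0, -0.1, -18.7]
force: [-4.8, 4.3, 13.4]
opening: 0.0638
gripper_force: 30.0
```

Contact. I'll release gently and retreat upwards.

Emit:
send_rows --increments '[[[0,0,0.004,0],[0,0,0.004,0]]]' --jaw 0.74

```text
clock: 29.3
tool_pos: [0.5596, -0.3045, 0.0534]
orientation: [-180.0, -0.0, -18.8]
force: [-0.7, 0.3, 0.3]
opening: 0.065
gripper_force: 0.0
```

Emit:
send_rows --increments '[[[0,0,0,0],[0,0,0,0],[0,0,0,0],[0,0,0.2,0],[0,0,0.4,0],[0,0,0.7,0],[0,0,0.9,0],[0,0,0.9,0]]]' --jaw 1

```text
clock: 30.3
tool_pos: [0.5611, -0.3051, 0.2375]
orientation: [-180.0, -0.4, -18.8]
force: [-0.2, 0.2, -0.7]
opening: 0.0874
gripper_force: 0.0
```

```bash
cat > fin.py <<'E'
from h import *
o=ctrl.get_obs();print(o['clock'],o['tool_pos'],o['gripper_force'])
for c in ['wrist','side']:
    cal=ctrl.calibration(c); snap(c)
    for t,z in [('top_tumbler',.1),('top_tumbler_foot',.012 if c=='wrist' else 0),('soap_dish',0),('jar',0)]:
        for r in ctrl.spot_point(t,c)[:1]: print(c,t,round(r['conf'],2),np.round(r['pixel']),at(cal,r['pixel'],z,c).round(4))
    for r in ctrl.trace('top_tumbler',c)[:1]: print(c,round(r['conf'],2),np.round(r['bbox']),rect(r['mask'],cal,.1,c))
E
python3 fin.py
```

```text
30.3 [ 0.56114031 -0.30514353  0.23749322] 0.0
wrist top_tumbler 0.63 [205. 286.] [ 0.5573 -0.3041  0.1   ]
wrist top_tumbler_foot 0.63 [183. 286.] [ 0.5597 -0.3054  0.012 ]
wrist soap_dish 0.77 [179. 391.] [ 0.5209 -0.4344  0.    ]
wrist jar 0.75 [182. 177.] [ 0.6062 -0.1727  0.    ]
wrist 0.59 [253. 160. 320. 234.] ((565.1519165039062, -305.5852355957031), (63.22084426879883, 75.97992706298828), 70.96892547607422)
side top_tumbler 0.73 [307. 301.] [ 0.5553 -0.304   0.1   ]
side top_tumbler_foot 0.86 [328. 303.] [ 0.5636 -0.3054  0.    ]
side soap_dish 0.6 [382. 289.] [ 0.5116 -0.433   0.    ]
side jar 0.62 [281. 311.] [ 0.6058 -0.1751  0.    ]
side 0.93 [285. 294. 320. 344.] ((552.0657348632812, -329.66680908203125), (107.66197967529297, 67.51446533203125), 71.04190826416016)
```

```bash
python3 -c "
from plant import ctrl; print(ctrl.close_job())"
```

```text
the job is handed in; nothing more can be done
None
```

I laid the blue tumbler on the grey mat, let go of it, took it again and stood it mouth up near (0.559, -0.305), within about 3 mm of the midpoint and about square to the dish by camera; I handed in at about 31 s, and no verdict came back.

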